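Check the oil of a bench hydraulic unit with its dipstick

ROBOT

A 6-joint arm with a two-finger parallel gripper is mounted at the origin on the work surface. World frame = base frame: x ahead of the robot, y to its left, z up, the work surface at z = 0. Lengths are in m, angles in rad, forces in N, time in s.
With the tool pointing down it reaches from about 0.325 to 0.775 m from the base axis. Payload 5.5 kg.
Tool frame: the origin (TCP) lies at the very end of the fingers, on their centre line; the grasp point (between the pads) lies 19 mm behind it; z points along the fingers, x is the direction in which the jaws open and shut, and the axes are right-handed (so a half turn about z gives the same grasp; the last joint's range is limited). The gripper opens to 85 mm and grips with 20 to 120 N. Pads are 22 mm wide; open, the fingers measure 114 mm over their backs; the gripper's body (76 mm by 85 mm) begins 54 mm behind the grasp point. The pads swing forward as they close: fully open they stand 13 mm farther back than shut.
Start: joints at [1.11, 0.091, 1.231, -0, 1.82, -0.057], TCP at [0.236, 0.552, 0.231] pointing down, gripper open.
Joint ranges: [-2.87, 2.87], [-0.86, 2.18], [0.17, 2.46], [-1.51, 4.65], [0.06, 2.69], [-2.65, 2.65]. Speed limits (rad/s): [2.57, 2.57, 3.01, 3.14, 3.14, 3.14].

INTERFACE

Orientations are given as a rotation vector (axis times angle).
In Python, from bench import * gives the robot as it stands. Calls block until the motion is done:
- goto(position, orientation): joint-space move of the TCP to a pose.
- movel(position, frame=None, max_speed=0.15): straight line of the TCP; frame=None keeps the orientation; max_speed is the mean speed in m/s.
- set_joints(angles): joint-space move.
- move_gripper(opening, effort=None): finger opening in m; effort is the grip in N (None keeps the last); returns when the fingers have stopped.
- wait(seconds).
- solve_ik(position, orientation): joint angles nearest the present ones, or None.
- observe(): the state.
- capture(name): name is "scene" or "top" or "wrist"; returns a dict with "image" (480x640x3 uint8, red, green, blue), "fx", "fy", "cx", "cy" (pixels), "rvec" (rotation vector, rad) and "tvec" (3), from world to camera coordinates, as OpenCV has them; the wrist camera has in their place "hand_eye" (4x4, takes a point from camera to tool coordinates, whose origin is the TCP and whose axes are the tool frame's). Camera axes: x right, y down, z forward; pixel columns grow to the right and rows downward; lengths in m; the calibration is good to about 2 mm. A picture is of the moment at which its call begins: read the wrist's pose just before it. There is no depth.
A pose or a line that the arm cannot do raises IKError and nothing moves.
- job_done(): hands the job in, once; it reports no verdict.
Trained networks look in the newest picture that a camera, given by its name, has taken for a name from the list of things; names that differ only in an ending like _2 or _b are one class to them, and where a whole thing is asked for, a point or a joint stands for the part that bears it (a point fixed in the world has none). Each returns a list of dicts, best first, with "conf" (0 to 1); they miss things now and then, are a little off and sometimes report something else, mostly with a low value. They report only what shows in the picture. A call takes as long as a camera call.
- cut_out(thing, camera): "mask" (480x640 bool, what is visible of it) and "box" ([centre column, centre row, width, height] in pixels, round what is visible of it).
- tip_of(thing, camera): "at" ([column, row] in pixels: a listed point, or the origin of a listed thing).
The state is a dict: "t": time; "joints": joint angles; "joint_vel": joint speeds; "effort": joint torques, N m; "tool_pos": TCP position; "ee_rot": TCP orientation; "wrist_force": force on the tool from outside, world axes, zero at the start; "torque": the same for the moment, N m; "grip_width": finger opening in m.
Only numpy, scipy, OpenCV 4.12 (cv2) and the standard library are available. Lean on these libraries where they do the work, as an engineer would, in place of code of your own. Each camera call takes 0.05 s, during which the arm holds its last target. There are 200 camera calls.

TASK

Check the oil in the bursting tester's hydraulic unit: take the wiped dipstick from the drip tray by its grip, push it down the unit's slanting dipstick tube without forcing it until its collar stops fully home on the mouth of the tube, then draw it right out again. Bring it back and finish while still holding it by the grip in the air, at rest: level, marked face of the blade upwards for reading, a good hand's breadth (10 cm or more) above the bench, with the tip over the drip tray so that drips land there. Leave everything else on the bench where it is.

Things in the scene. Friction and masses are not known exactly. Their poses are not given: they have to be found in the camera images.
- dipstick: Dipstick, 170 g, lying level in the tray, marked face up. Origin: centre of its grip, on the rod's axis, 14 mm above what it lies on; x along the rod to the tip, z out of the marked face. Grip: metal block 46 mm long (x -23 to 23), 20 wide (y, pinch here), 28 high (z), wire eye behind to x -39. Collar: disc 27 mm across, x 23 to 29. Rod 7 mm thick from 29, clear of the tray by 10 mm. Centre of mass x 12 to 16.
- collar_face (a point): On the dipstick: centre of the collar's face towards the tip (x = 29 mm in its frame), where the rod starts; it comes to lie on the mouth of the tube.
- blade_tip (a point): On the dipstick: the very end of its blunt tip (x = 184 mm in its frame, 155 mm from the collar face). From x = 133 mm to 181 the rod is a flat blade 8 mm wide (y), 3 mm thick, with black cross marks and hatching on its +z face only.
- guide_tube: Dipstick tube: steel tube slanting 45 degrees up out of the unit's sump, fixed, rigid, the unit's only open hole. Origin: centre of the open mouth, 160 mm above the bench; z outwards along the bore (up, away from the sump), x level. Rim 33 mm outside; opening 18 to 20 mm, narrowing within 16 mm to the 12 mm bore. The tube is 105 mm long and opens into the hollow sump: the whole rod goes in.
- power_unit: Hydraulic unit, fixed. Origin: centre of its underside; +y the side of the tube (mouth at 0, 150, 160 mm), x along its motor. Grey sump 240 (x) x 170 mm, cover 260 x 190, top at 136 mm. On it, away from the tube (y -82 to 12): motor up to 233 mm high, manifold and round gauge at the +x end up to 266 mm. Closed black breather cap 40 mm across at x -90, y 55, up to 166 mm.
- drip_tray: Shallow open dark steel drip tray, fixed, 320 mm (x) by 210 mm (y), rim 16 mm high, wall and floor 2.5 mm thick. Origin: centre of its underside on the bench. The dipstick lies on its floor with the grip in the -x half, on the +y side, pointing about to +x; the screwdriver lies along its -y side.
- screwdriver: Black-handled screwdriver 150 mm long, grip 26 mm thick, in the drip tray; leave alone. Origin: under its middle.
- spanner: Steel spanner 160 mm long, 8 mm thick, flat on the bench; leave alone. Origin: under its middle.
- oil_bottle: Grey oil bottle, 68 mm diameter, 190 mm high, standing; leave alone. Origin: centre of its underside.
- funnel: White funnel standing on its wide end, 90 mm diameter, 85 mm high; leave alone. Origin: centre of its underside.
- tape_roll: Roll of brown tape lying flat, 100 mm diameter, 48 mm high; leave alone. Origin: centre of its underside.
- beaker: Clear beaker, 76 mm diameter at the rim, 90 mm high; leave alone. Origin: centre of its underside.
- sample_jar: Small clear jar with steel cap, 60 mm diameter, 70 mm high; leave alone. Origin: centre of its underside.

How it is judged:
On the way, in this order (a step that is already met when the one before it is completed fails the run):
1. the dipstick is fully home in the tube: collar face on the mouth, within 3 mm (z of collar_face in the frame of guide_tube below 0.003 m and distance between collar_face and guide_tube below 0.006 m and angle between the x axis of dipstick and the z axis of guide_tube, either way round below 0.1 rad), for 0.2 s.
2. the dipstick is drawn wholly out: its tip more than 10 mm outside the mouth, held by the fingers (z of blade_tip in the frame of guide_tube above 0.01 m and contact force between the fingers and dipstick above 1 N), for 0.1 s.
At the end, for the whole second after the job is handed in: Dipstick held in the fingers (over 1 N), touching neither unit nor bottle, at rest (under 2 cm/s): rod level within 0.12 rad, marked face up within 0.2 rad, grip and tip more than 10 cm above the bench, tip over the drip tray (inside its rim seen from above) (angle between dipstick's own x axis and vertical between 1.451 and 1.691 rad and angle between dipstick's own z axis and vertical below 0.2 rad and height (world z) of each of blade_tip, dipstick above 0.1 m and x of blade_tip in the frame of drip_tray between -0.155 and 0.155 m and y of blade_tip in the frame of drip_tray between -0.1 and 0.1 m and contact force between the fingers and dipstick above 1 N and contact force between dipstick and power_unit below 0.1 N and contact force between dipstick and oil_bottle below 0.1 N and linear speed of dipstick below 0.02 m/s and angular speed of dipstick below 0.15 rad/s); the arm keeps its last pose, push and grip.
It fails at once if the dipstick is forced: pushed against the unit with more than 40 N (contact force between dipstick and power_unit above 40 N).
It fails at once if another thing on the bench is shifted by more than 3 cm (distance of any of screwdriver, spanner, oil_bottle, funnel, tape_roll, beaker, sample_jar from where it was at the start of the episode above 0.03 m).
It also fails if it takes over 54 s, if anything falls off the work surface, if the arm or the gripper's body presses on something with over 40 N, if the wrist force passes 120 N, or if a joint passes its speed limit or range.

## Working session

There is one attempt and no reset: what is moved stays moved. The work goes in short steps, each a Python script; the robot and the scene stay as the last script left them, time stands still between calls to the robot, and variables do not carry over. Pictures are saved under pics/ and viewed, about 8 in all and at most 12, crops included, and the job is handed in when it is done.

```bash
mkdir -p pics; ls
cat > h.py <<'E'
from bench import *
import numpy as np, cv2
from scipy.spatial.transform import Rotation as R
def save(c,n): cv2.imwrite('pics/'+n,c["image"][:,:,::-1])
def cam(c,st=None):
    """camera centre and world-from-camera rotation"""
    if "hand_eye" in c:
        T=np.eye(4);T[:3,:3]=R.from_rotvec(st["ee_rot"]).as_matrix();T[:3,3]=st["tool_pos"]
        M=T@np.array(c["hand_eye"]);return M[:3,3],M[:3,:3]
    Rw=R.from_rotvec(np.ravel(c["rvec"])).as_matrix().T
    return -Rw@np.ravel(c["tvec"]),Rw
def ray(c,px,st=None):
    o,Rw=cam(c,st);d=Rw@np.array([(px[0]-c["cx"])/c["fx"],(px[1]-c["cy"])/c["fy"],1]);return o,d/np.linalg.norm(d)
def onz(c,px,z,st=None):
    o,d=ray(c,px,st);return o+d*(z-o[2])/d[2]
def proj(c,P,st=None):
    o,Rw=cam(c,st);p=(np.atleast_2d(P)-o)@Rw
    return np.c_[c["fx"]*p[:,0]/p[:,2]+c["cx"],c["fy"]*p[:,1]/p[:,2]+c["cy"]]
E
python3 - <<'E'
from h import *
for n in ("top","scene"):
    c=capture(n);save(c,n+'0.png');print(n,cam(c)[0].round(3))
    for t in ("dipstick","collar_face","blade_tip","guide_tube","power_unit","drip_tray","screwdriver","spanner","oil_bottle","funnel","tape_roll","beaker","sample_jar"):
        z={"dipstick":.0165,"collar_face":.0165,"blade_tip":.0165,"guide_tube":.16}.get(t,0)
        for r in tip_of(t,n)[:2]: print(t,round(r["conf"],2),np.round(r["at"]),onz(c,r["at"],z).round(3))
E
```

```text
pics
top [0.525 0.058 1.326]
dipstick 0.65 [254. 268.] [0.555 0.195 0.016]
collar_face 0.79 [268. 269.] [0.553 0.162 0.016]
blade_tip 0.93 [337. 263.] [0.567 0.009 0.016]
guide_tube 0.88 [409. 262.] [ 0.565 -0.13   0.16 ]
power_unit 0.95 [451. 304.] [ 0.477 -0.248  0.   ]
drip_tray 0.96 [292. 287.] [0.514 0.111 0.   ]
drip_tray 0.45 [511. 222.] [ 0.664 -0.389  0.   ]
screwdriver 0.92 [308. 323.] [0.432 0.074 0.   ]
screwdriver 0.4 [415. 210.] [ 0.689 -0.169  0.   ]
spanner 0.58 [263. 180.] [0.758 0.178 0.   ]
spanner 0.37 [309. 322.] [0.436 0.072 0.   ]
funnel 0.94 [418. 210.] [ 0.69  -0.175  0.   ]
funnel 0.66 [291. 282.] [0.524 0.112 0.   ]
beaker 0.9 [146. 236.] [0.627 0.443 0.   ]
beaker 0.53 [256. 270.] [0.552 0.191 0.   ]
scene [ 1.29  -0.496  1.054]
dipstick 0.67 [337. 224.] [0.55  0.193 0.016]
collar_face 0.58 [387. 184.] [0.52  0.447 0.016]
collar_face 0.49 [330. 228.] [0.549 0.166 0.016]
blade_tip 0.74 [240. 249.] [ 0.444 -0.094  0.016]
blade_tip 0.62 [291. 258.] [ 0.57  -0.     0.016]
guide_tube 0.8 [245. 249.] [ 0.569 -0.139  0.16 ]
guide_tube 0.58 [307. 236.] [0.635 0.009 0.16 ]
power_unit 0.61 [198. 288.] [ 0.478 -0.258  0.   ]
power_unit 0.3 [336. 223.] [0.534 0.204 0.   ]
drip_tray 0.76 [304. 230.] [0.493 0.11  0.   ]
screwdriver 0.64 [281. 223.] [0.422 0.071 0.   ]
screwdriver 0.58 [387. 186.] [0.515 0.454 0.   ]
spanner 0.67 [376. 267.] [0.743 0.174 0.   ]
oil_bottle 0.57 [194. 360.] [ 0.664 -0.377  0.   ]
funnel 0.71 [266. 321.] [ 0.687 -0.174  0.   ]
tape_roll 0.71 [347. 310.] [0.799 0.013 0.   ]
beaker 0.68 [409. 206.] [0.631 0.439 0.   ]
sample_jar 0.63 [390. 183.] [0.51  0.471 0.   ]
```

View pics/top0.png

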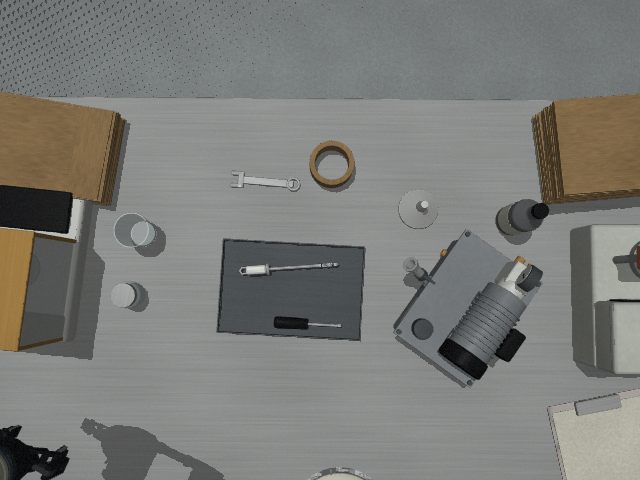

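View pics/scene0.png

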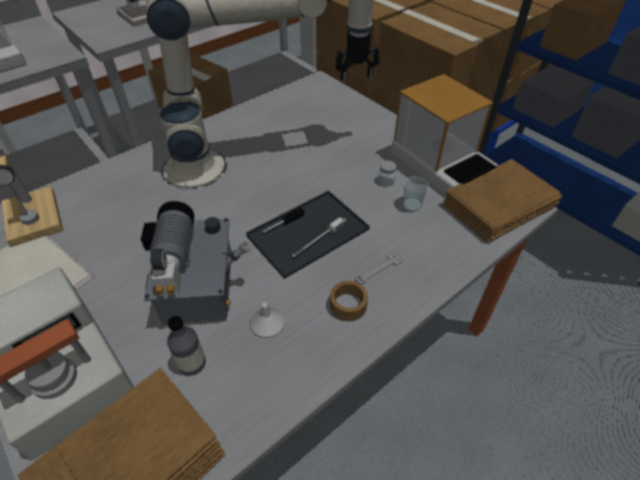

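```bash
cat >> h.py <<'E'
def dip(xdir,zup=np.array([0,0,1.])):
    x=np.array(xdir,float);x/=np.linalg.norm(x);y=np.cross(zup,x);y/=np.linalg.norm(y);return np.c_[x,y,np.cross(x,y)]
def tool_in_D(t,s):
    z=np.array([np.sin(t),0,-np.cos(t)]);x=np.array([0,s,0.]);return np.c_[x,np.cross(z,x),z]
def tcp(Dp,D,t,s,g):
    """tool pose for a dipstick pose; g = TCP in dipstick frame"""
    return Dp+D@np.array(g), R.from_matrix(D@tool_in_D(t,s)).as_rotvec()
E
python3 - <<'E'
from h import *
u=np.array([.6,.8,0]);M=np.array([.567,-.134,.16]);a=(u+[0,0,1])/2**.5
P0=np.array([.553,.193,.0165]);D0=dip([.07,-1,0]);D1=dip(-a)
for t in np.radians([0,10,20,30,40]):
  for s in (1,-1):
    g=[(19*np.sin(t)-5)/1e3*1,0,-.010]
    out=[]
    for Dp,D in [(P0,D0),(P0+[0,0,.15],D0)]+[(M+a*h,D1) for h in(.22,.13,.08,.029)]:
        q=solve_ik(*tcp(Dp,D,t,s,g)); out.append(None if q is None else np.round(q,2).tolist())
    print(round(np.degrees(t)),s,*out)
s=observe();c=capture("wrist");print(np.round(c["hand_eye"],3),c["fx"],s["tool_pos"],s["grip_width"],s["t"])
E
```

```text
0 1 [0.29, 0.13, 1.59, -0.0, 1.42, 0.22] [0.29, 0.05, 1.4, -0.0, 1.69, 0.22] [-0.42, -0.03, 1.39, 0.76, 1.56, 0.31] [-0.53, -0.06, 1.53, 0.78, 1.56, 0.15] [-0.6, -0.07, 1.6, 0.78, 1.57, 0.06] [-0.66, -0.06, 1.66, 0.79, 1.57, -0.03]
0 -1 None None None None None None
10 1 [0.38, 0.18, 1.55, -0.17, 1.47, 0.33] [0.38, 0.1, 1.36, -0.17, 1.73, 0.28] [-0.34, 0.02, 1.28, 0.58, 1.63, 0.4] [-0.45, -0.04, 1.45, 0.6, 1.6, 0.25] [-0.52, -0.06, 1.53, 0.61, 1.58, 0.16] [-0.58, -0.07, 1.6, 0.61, 1.57, 0.07]
10 -1 None None None None None None
20 1 [0.46, 0.25, 1.5, -0.32, 1.54, 0.42] [0.46, 0.16, 1.32, -0.33, 1.78, 0.34] [-0.26, 0.08, 1.17, 0.41, 1.71, 0.48] [-0.37, -0.0, 1.36, 0.42, 1.65, 0.34] [-0.43, -0.03, 1.45, 0.43, 1.62, 0.26] [-0.49, -0.05, 1.54, 0.43, 1.59, 0.17]
20 -1 None None None None None None
30 1 [0.53, 0.33, 1.44, -0.46, 1.61, 0.5] [0.53, 0.23, 1.29, -0.48, 1.84, 0.38] [-0.18, 0.15, 1.05, 0.24, 1.81, 0.53] [-0.28, 0.05, 1.27, 0.25, 1.72, 0.41] [-0.34, 0.01, 1.38, 0.25, 1.67, 0.34] [-0.4, -0.02, 1.47, 0.25, 1.62, 0.27]
30 -1 [0.53, 0.33, 1.44, -0.46, 1.61, -2.64] None [-0.18, 0.15, 1.05, 0.24, 1.81, -2.61] None None None
40 1 [0.59, 0.43, 1.39, -0.6, 1.7, 0.56] [0.59, 0.31, 1.26, -0.63, 1.9, 0.41] [-0.1, 0.25, 0.93, 0.08, 1.92, 0.57] [-0.19, 0.12, 1.18, 0.08, 1.8, 0.47] [-0.24, 0.07, 1.3, 0.08, 1.73, 0.41] [-0.3, 0.03, 1.4, 0.08, 1.67, 0.35]
40 -1 [0.59, 0.43, 1.39, -0.6, 1.7, -2.58] None [-0.1, 0.25, 0.93, 0.08, 1.92, -2.57] None None None
[[ 1.     0.001 -0.001  0.   ]
 [-0.001  0.965  0.263 -0.066]
 [ 0.001 -0.263  0.965 -0.142]
 [ 0.     0.     0.     1.   ]] 385.65311974477316 [0.23575761 0.55173716 0.23125859] 0.08590848716904831 1.4
```

Run:
```python
from h import *
from scipy.optimize import least_squares
u=np.array([.6,.8,0]);M=np.array([.567,-.134,.16]);a=(u+[0,0,1])/2**.5
P0=np.array([.553,.193,.0165]);D0=dip([.07,-1,0]);D1=dip(-a)
def look(tag,things):
    s=observe();c=capture("wrist");save(c,tag+'.png')
    for t in things:
        for r in tip_of(t,"wrist")[:2]: print(tag,t,round(r["conf"],2),np.round(r["at"],1),'o,d',*[list(v.round(4)) for v in ray(c,r["at"],s)], onz(c,r["at"],{"guide_tube":.16,"power_unit":0}.get(t,.0165),s).round(4))
    return c,s
goto(*tcp(P0+[0,0,.13],D0,np.radians(20),1,[.0,0,-.01]))
look("w_dip",["dipstick","collar_face","blade_tip"])
goto(*tcp(M+a*.20,D1,np.radians(20),1,[0,0,-.01]))
look("w_tubeA",["guide_tube","power_unit"])
goto(*tcp(M+a*.17+[.08,-.06,0.02],D1,np.radians(35),1,[0,0,-.01]))
look("w_tubeB",["guide_tube","power_unit"])
print(observe()["t"])
a=[cv2.imread(f'pics/{n}.png') for n in("w_dip","w_tubeA","w_tubeB")]
cv2.imwrite('pics/m1.png',cv2.resize(np.vstack([np.hstack(a[:2]),np.hstack([a[2],a[2]*0])]),(800,600),interpolation=cv2.INTER_AREA))
```

```text
w_dip dipstick 0.63 [320.4 181.4] o,d [np.float64(0.5455), np.float64(0.3048), np.float64(0.2478)] [np.float64(0.0254), np.float64(-0.4517), np.float64(-0.8918)] [0.5521 0.1877 0.0165]
w_dip collar_face 0.7 [316.8 219. ] o,d [np.float64(0.5455), np.float64(0.3048), np.float64(0.2478)] [np.float64(0.0221), np.float64(-0.5359), np.float64(-0.844)] [0.5515 0.158  0.0165]
w_dip blade_tip 0.84 [323.1 359.1] o,d [np.float64(0.5455), np.float64(0.3048), np.float64(0.2478)] [np.float64(0.0571), np.float64(-0.7932), np.float64(-0.6063)] [0.5673 0.0022 0.0165]
w_tubeA guide_tube 0.7 [296.7 135.4] o,d [np.float64(0.6567), np.float64(-0.0143), np.float64(0.4499)] [np.float64(0.1938), np.float64(0.3724), np.float64(-0.9076)] [0.7186 0.1047 0.16  ]
w_tubeA power_unit 0.3 [155.3 293. ] o,d [np.float64(0.6567), np.float64(-0.0143), np.float64(0.4499)] [np.float64(-0.3036), np.float64(0.257), np.float64(-0.9175)] [0.5078 0.1117 0.    ]
w_tubeA power_unit 0.28 [437.1 402. ] o,d [np.float64(0.6567), np.float64(-0.0143), np.float64(0.4499)] [np.float64(0.0755), np.float64(-0.3354), np.float64(-0.9391)] [ 0.6929 -0.175   0.    ]
5.3417
```

View pics/m1.png

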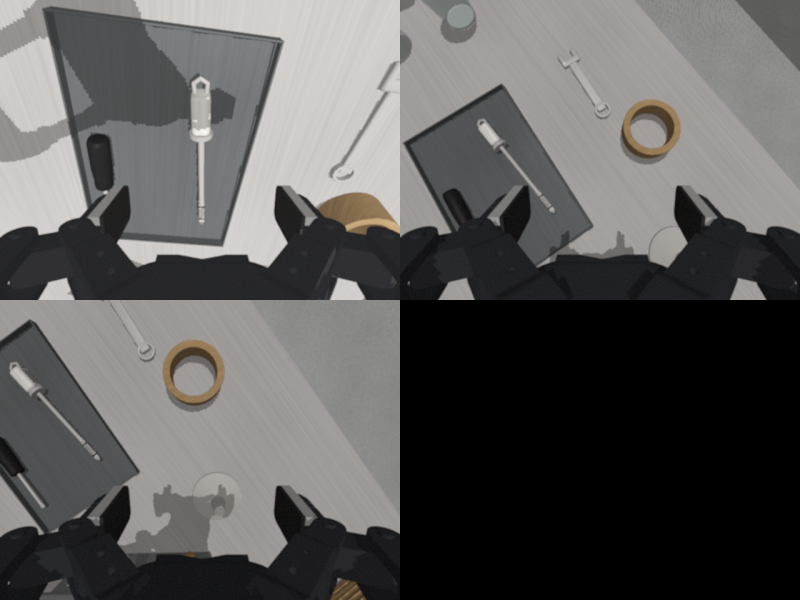

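Run:
```python
from h import *
u=np.array([.6,.8,0]);M=np.array([.567,-.134,.16]);ez=np.array([0,0,1.])
He=np.array(capture("wrist")["hand_eye"]);n=0
yaw=lambda v,d:R.from_euler('z',d,degrees=True).apply(v)
rays=[]
for inc,dy in ((45,0),(70,0),(55,25),(55,-25),(80,0)):
    a=yaw(u,dy)*np.cos(np.radians(inc))+ez*np.sin(np.radians(inc))
    best=None
    for up in (1,-1):
        z=-a; x=np.cross(z,ez)*up; x/=np.linalg.norm(x); Rc=np.c_[x,np.cross(z,x),z]
        # mouth at pixel row ~170 => direction in cam (0,-.18,1)
        pc=M-Rc@np.array([0,-.18,1])*.24
        T=np.eye(4);T[:3,:3]=Rc;T[:3,3]=pc;T=T@np.linalg.inv(He)
        q=solve_ik(T[:3,3],R.from_matrix(T[:3,:3]).as_rotvec())
        print(inc,dy,up,T[:3,3].round(3),None if q is None else np.round(q,2))
        if q is not None and best is None and T[2,3]>.2: best=q
    if best is None or n>=2: continue
    set_joints(best);n+=1
    s=observe();c=capture("wrist");save(c,f'tube{n}.png')
    for r in tip_of("guide_tube","wrist")[:2]:
        o,d=ray(c,r["at"],s);print(n,r["conf"],r["at"],onz(c,r["at"],.16,s).round(4));rays.append((r["conf"],o,d))
print(observe()["t"])
a=[cv2.imread(f'pics/tube{k+1}.png') for k in range(n)]
cv2.imwrite('pics/m2.png',cv2.resize(np.hstack(a),(800,300),interpolation=cv2.INTER_AREA))
```

```text
45 0 1 [ 0.633 -0.046  0.171] None
45 0 -1 [ 0.573 -0.125  0.27 ] [-0.04  0.3   1.01 -0.49  2.1   0.42]
1 0.6 [315.4, 169.6] [ 0.5632 -0.1312  0.16  ]
70 0 1 [ 0.625 -0.058  0.216] [ 0.09  0.51  0.87 -0.53  2.13 -2.62]
70 0 -1 [ 0.545 -0.163  0.264] [-0.3   0.04  1.23 -0.08  1.9   0.31]
2 0.95 [331.4, 166.9] [ 0.5636 -0.1326  0.16  ]
55 25 1 [ 0.59 -0.03  0.19] None
55 25 -1 [ 0.565 -0.142  0.27 ] [-0.11  0.07  1.22 -0.36  1.87 -0.  ]
55 -25 1 [ 0.661 -0.084  0.19 ] None
55 -25 -1 [ 0.559 -0.137  0.27 ] [-0.18  0.28  0.98 -0.25  2.14  0.8 ]
80 0 1 [ 0.618 -0.067  0.232] [ 0.02  0.39  0.95 -0.39  2.06 -2.62]
80 0 -1 [ 0.534 -0.177  0.256] [-0.44 -0.03  1.31  0.09  1.84  0.23]
8.825
```

View pics/m2.png

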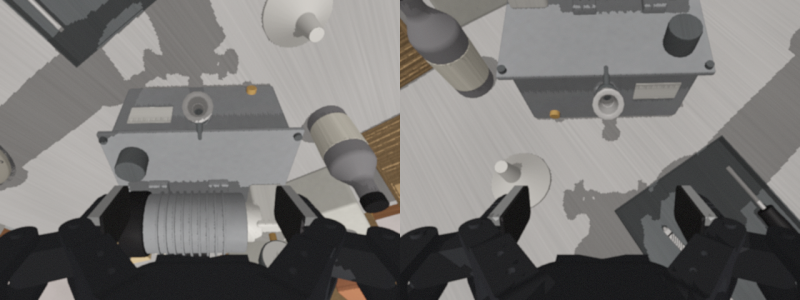

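```bash
cat > p.py <<'E'
from h import *
T=np.radians(20); g=[.003,0,-.008]
tip=np.array([.5672,.0055]);col=np.array([.5522,.1605])
x=(tip-col)/np.linalg.norm(tip-col); D0=dip([*x,0])
org=(tip-x*.184+col-x*.029)/2; P0=np.array([*org,.0165])
E
python3 - <<'E'
from p import *
s=observe();c=capture("wrist")
A,B=[onz(c,p,.138,s) for p in((163,112),(498,104))];v=(A-B)[:2];v/=np.linalg.norm(v)
print("unit x dir",v.round(3),np.linalg.norm(A-B),"outward",[-v[1],v[0]]);
move_gripper(.05,60)
goto(*tcp(P0+[0,0,.10],D0,T,1,g))
s=observe();c=capture("wrist");save(c,'pre.png')
for t in("dipstick","collar_face","blade_tip"):
    for r in tip_of(t,"wrist")[:1]: print(t,r["conf"],onz(c,r["at"],.0165,s).round(4))
print(P0,D0[:,0],s["t"])
q=proj(c,[P0+D0@np.array(k) for k in([0,0,0],[.029,0,0],[.184,0,0])],s);print(q.round(0))
im=c["image"][:,:,::-1].copy()
for k in q: cv2.drawMarker(im,tuple(int(v) for v in k),(0,0,255),0,14,1)
cv2.imwrite('pics/pre.png',im)
E
```

```text
unit x dir [ 0.816 -0.578] 0.24578460112616723 outward [np.float64(0.5776535510820583), np.float64(0.816282043733836)]
dipstick 0.74 [0.5514 0.1889 0.0165]
collar_face 0.57 [0.5535 0.1615 0.0165]
blade_tip 0.82 [0.5653 0.0077 0.0165]
[0.54944147 0.18900478 0.0165    ] [ 0.09632419 -0.99535001  0.        ] 11.8167
[[322. 189.]
 [322. 229.]
 [322. 378.]]
```

View pics/pre.png

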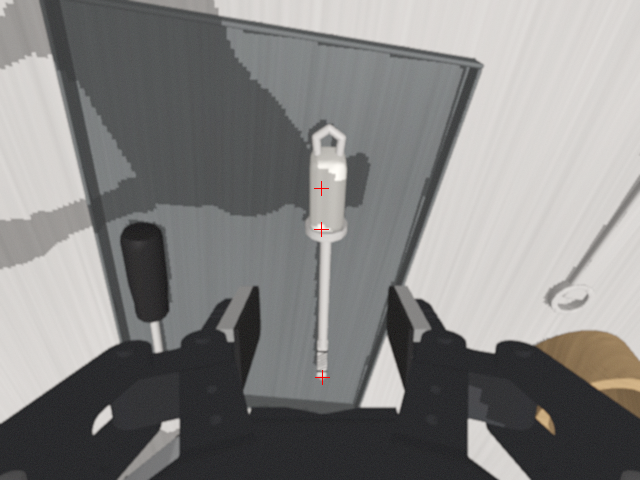

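```bash
sed -i 's/tip=np.array.*/tip=np.array([.5660,.0065]);col=np.array([.5543,.1612])/' p.py
cat >> p.py <<'E'
u=np.array([.588,.809,0]);u/=np.linalg.norm(u);M=np.array([.5634,-.1322,.16]);a=(u+[0,0,1])/2**.5;D1=dip(-a)
E
python3 - <<'E'
from p import *
goto(*tcp(P0+[0,0,.06],D0,T,1,g))
f0=np.array(observe()["wrist_force"])
movel(tcp(P0+[0,0,.012],D0,T,1,g)[0],max_speed=.1)
movel(tcp(P0,D0,T,1,g)[0],max_speed=.03)
s=observe();print("down",np.array(s["wrist_force"])-f0,s["tool_pos"])
move_gripper(.01,70)
s=observe();print("grip",s["grip_width"],np.array(s["wrist_force"])-f0)
movel(tcp(P0+[0,0,.15],D0,T,1,g)[0],max_speed=.15)
s=observe();print("up",s["grip_width"],np.array(s["wrist_force"])-f0,s["torque"])
c=capture("wrist")
q=proj(c,[P0+[0,0,.15]+D0@np.array(k) for k in([0,0,0],[.029,0,0],[.184,0,0])],s);print(q.round(0))
for t in("dipstick","collar_face","blade_tip"):
    for r in tip_of(t,"wrist")[:1]: print(t,r["conf"],r["at"])
save(c,'held.png')
goto(*tcp(M+a*.215,D1,T,1,g))
s=observe();print("pre",s["t"],s["grip_width"],s["wrist_force"])
c=capture("wrist");save(c,'prew.png');im=c["image"][:,:,::-1].copy()
for k in proj(c,[M+a*.215+D1@np.array(k) for k in([0,0,0],[.029,0,0],[.184,0,0])],s): cv2.drawMarker(im,tuple(int(v) for v in k),(0,0,255),0,14,1)
for n in("top","scene"):
    c=capture(n)
    for t,X in(("blade_tip",M+a*.031),("guide_tube",M),("collar_face",M+a*.186)):
        for r in tip_of(t,n)[:1]: print(n,t,r["conf"],np.round(r["at"],1),"expected",proj(c,X).round(1))
    save(c,n+'1.png')
t=cv2.imread('pics/top1.png')[180:330,350:550];sc=cv2.imread('pics/scene1.png')[180:330,180:380]
h=cv2.imread('pics/held.png')
cv2.imwrite('pics/m3.png',np.vstack([np.hstack([cv2.resize(t,(400,300)),cv2.resize(sc,(400,300))]),np.hstack([cv2.resize(h,(400,300)),cv2.resize(im,(400,300))])]))
E
```

```text
down [1.64829218 0.4083432  0.60566822] [0.55224931 0.18699286 0.00833611]
grip 0.0186189285475437 [0.42864328 1.42218315 2.72463517]
up 0.018521838590869557 [ 1.92385669  0.52184964 -1.66040574] [ 0.24003689  0.03918332 -0.05460427]
[[323. 317.]
 [323. 365.]
 [323. 514.]]
dipstick 0.78 [321.9, 314.0]
collar_face 0.96 [320.7, 362.7]
pre 16.2583 0.018293573140621345 [ 0.42118634  0.43130959 -2.24495895]
top blade_tip 0.66 [400.8 258.2] expected [[403.3 256.2]]
top collar_face 0.84 [363.3 216.5] expected [[362.5 217. ]]
scene blade_tip 0.67 [254.2 241.2] expected [[253.9 239.9]]
scene guide_tube 0.65 [197.1 288.8] expected [[246.2 246.1]]
scene collar_face 0.55 [201.  288.1] expected [[295.6 206.3]]
```

View pics/m3.png

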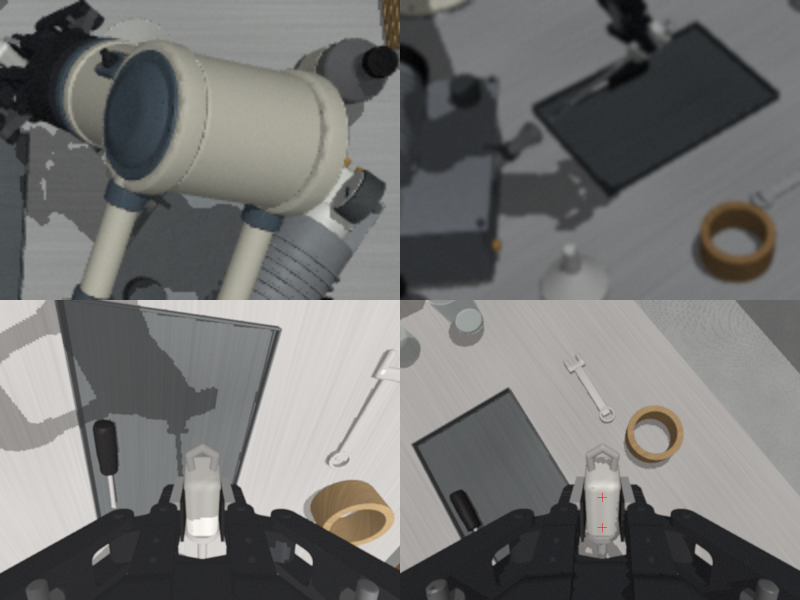

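```bash
cat > ins.py <<'E'
from p import *
import sys, json
def insert(h,hend,off,step=.004,spd=.06,fmax=12,tmax=16):
    t0=observe()["t"];f0=np.array(observe()["wrist_force"]);log=[]
    while h>hend and observe()["t"]-t0<tmax:
        h=max(h-step,hend)
        movel(tcp(M+a*h+off,D1,T,1,g)[0],max_speed=spd)
        s=observe();f=np.array(s["wrist_force"])-f0;ax=f@a;lat=f-ax*a
        log.append((round(h*1e3),round(ax,1),*(D1.T@lat).round(1)[1:],round(s["t"]-t0,2)))
        if np.linalg.norm(lat)>4: off=off+lat*1.5e-4*min(1,12/np.linalg.norm(lat))
        if ax>fmax: break
    print(*log[::1]);print("h",h,"off",off.round(4).tolist(),"D-frame",(D1.T@off).round(4),"t",observe()["t"])
    return h,off
E
python3 - <<'E'
from ins import *
h,off=insert(.215,.12,np.zeros(3))
E
```

```text
(211, np.float64(-0.1), np.float64(0.8), np.float64(-0.7), 0.25) (207, np.float64(0.8), np.float64(1.7), np.float64(-0.3), 0.5) (203, np.float64(0.2), np.float64(0.7), np.float64(0.2), 0.75) (199, np.float64(-0.0), np.float64(0.7), np.float64(-0.5), 1.0) (195, np.float64(-0.2), np.float64(0.5), np.float64(-0.6), 1.25) (191, np.float64(-0.7), np.float64(0.9), np.float64(-0.4), 1.5) (187, np.float64(-0.9), np.float64(0.5), np.float64(-0.5), 1.75) (183, np.float64(-1.0), np.float64(0.8), np.float64(-0.4), 2.0) (179, np.float64(0.6), np.float64(1.3), np.float64(-1.0), 2.25) (175, np.float64(0.3), np.float64(0.4), np.float64(-0.4), 2.5) (171, np.float64(-0.0), np.float64(1.3), np.float64(-0.6), 2.75) (167, np.float64(0.0), np.float64(0.8), np.float64(-0.7), 3.0) (163, np.float64(0.0), np.float64(1.2), np.float64(-0.6), 3.25) (159, np.float64(-0.5), np.float64(0.7), np.float64(-0.1), 3.5) (155, np.float64(-0.5), np.float64(1.1), np.float64(-0.5), 3.75) (151, np.float64(0.8), np.float64(1.6), np.float64(-0.9), 4.0) (147, np.float64(0.4), np.float64(0.5), np.float64(-0.8), 4.25) (143, np.float64(0.4), np.float64(0.7), np.float64(-0.4), 4.5) (139, np.float64(0.8), np.float64(0.7), np.float64(-0.3), 4.75) (135, np.float64(-0.4), np.float64(0.1), np.float64(-0.7), 5.0) (131, np.float64(0.7), np.float64(1.7), np.float64(-0.7), 5.25) (127, np.float64(0.9), np.float64(0.5), np.float64(-1.0), 5.5) (123, np.float64(0.3), np.float64(0.5), np.float64(0.4), 5.75) (120, np.float64(0.7), np.float64(1.0), np.float64(-0.5), 6.0)
h 0.12 off [0.0, 0.0, 0.0] D-frame [0. 0. 0.] t 22.7083
```

Run:
```python
from ins import *
h,off=insert(.12,.04,np.zeros(3),step=.010,spd=.08,fmax=10)
c=capture("scene");im=c["image"][:,:,::-1].copy()
cv2.imwrite('pics/sc2.png',cv2.resize(im[170:320,160:360],(800,600),interpolation=cv2.INTER_CUBIC))
```

```text
(110, np.float64(-0.4), np.float64(0.7), np.float64(-0.5), 0.27) (100, np.float64(0.4), np.float64(-0.7), np.float64(-0.4), 0.55) (90, np.float64(-0.7), np.float64(-1.2), np.float64(-0.6), 0.82) (80, np.float64(-0.6), np.float64(-0.2), np.float64(0.3), 1.1) (70, np.float64(-0.4), np.float64(0.7), np.float64(-0.1), 1.38) (60, np.float64(-0.1), np.float64(-1.3), np.float64(-0.5), 1.65) (50, np.float64(-0.6), np.float64(0.1), np.float64(0.8), 1.92) (40, np.float64(-0.7), np.float64(-0.8), np.float64(0.4), 2.2) (40, np.float64(-0.3), np.float64(-0.2), np.float64(0.7), 2.45)
h 0.04 off [0.0, 0.0, 0.0] D-frame [0. 0. 0.] t 25.1583
```

View pics/sc2.png

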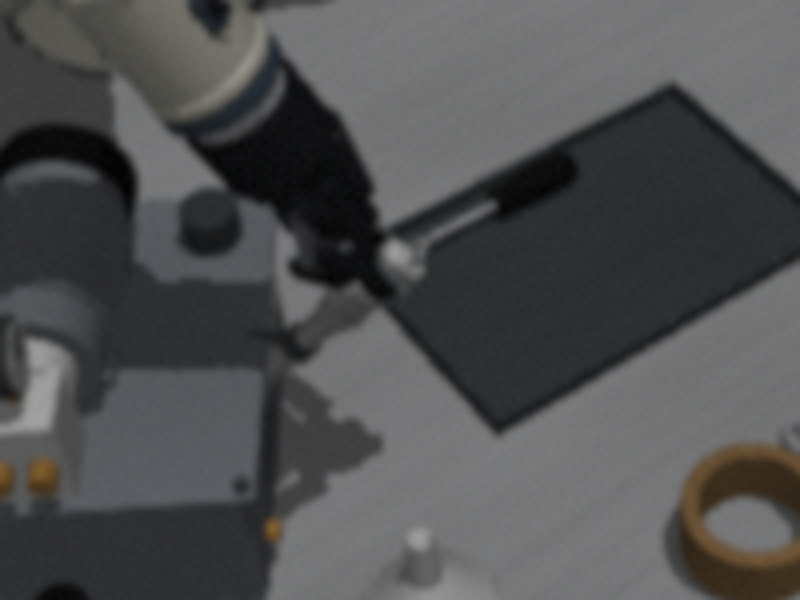

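Run:
```python
from ins import *
h,off=insert(.04,.017,np.zeros(3),step=.0015,spd=.03,fmax=7)
wait(.4);s=observe();print(np.array(s["wrist_force"])@a,D1.T@np.array(s["wrist_force"]),s["grip_width"],s["t"])
```

```text
(38, np.float64(-0.2), np.float64(-0.7), np.float64(0.1), 0.25) (37, np.float64(0.9), np.float64(0.6), np.float64(-0.4), 0.5) (36, np.float64(-0.0), np.float64(-0.2), np.float64(-0.7), 0.75) (34, np.float64(-0.8), np.float64(0.2), np.float64(0.1), 1.0) (32, np.float64(0.9), np.float64(0.3), np.float64(-0.6), 1.25) (31, np.float64(0.1), np.float64(0.6), np.float64(-0.7), 1.5) (29, np.float64(3.3), np.float64(-0.1), np.float64(-0.2), 1.75) (28, np.float64(7.8), np.float64(-0.7), np.float64(-0.2), 2.0)
h 0.02799999999999999 off [0.0, 0.0, 0.0] D-frame [0. 0. 0.] t 27.2083
6.174578203729934 [-6.1745782  -1.62133424 -1.47594054] 0.01885649863280078 27.6083
```

Run:
```python
from ins import *
h,off=insert(.028,.0255,np.zeros(3),step=.00125,spd=.03,fmax=12,tmax=1)
wait(.4);s=observe();print("home",np.array(s["wrist_force"])@a,s["t"])
movel(tcp(M+a*.05,D1,T,1,g)[0],max_speed=.05)
s=observe();print("out50",D1.T@np.array(s["wrist_force"]),s["grip_width"])
movel(tcp(M+a*.225,D1,T,1,g)[0],max_speed=.1)
wait(.3);s=observe();print("out",s["t"],s["wrist_force"],s["grip_width"])
Q=P0+[-.02,.03,.15]
goto(*tcp(Q,D0,T,1,g));wait(.3)
s=observe();c=capture("wrist");save(c,'end_w.png')
for t,x in(("dipstick",0),("collar_face",.029)):
    for r in tip_of(t,"wrist")[:1]: print(t,r["conf"],r["at"],proj(c,Q+D0@[x,0,0],s))
for n in("top","scene"):
    c=capture(n);save(c,n+'2.png')
    for t,x in(("blade_tip",.184),("collar_face",.029)):
        for r in tip_of(t,n)[:1]: print(n,t,round(r["conf"],2),np.round(r["at"],1),"exp",proj(c,Q+D0@[x,0,0]).round(1))
print(s["t"],s["grip_width"],s["wrist_force"])
f=lambda n,y,x:cv2.resize(cv2.imread(f'pics/{n}.png')[y:y+150,x:x+200],(400,300))
cv2.imwrite('pics/m4.png',np.vstack([np.hstack([f('top2',190,200),f('scene2',130,220)]),np.hstack([cv2.resize(cv2.imread('pics/end_w.png'),(400,300)),cv2.resize(cv2.imread('pics/top2.png'),(400,300))])]))
```

```text
(27, np.float64(3.4), np.float64(-1.0), np.float64(0.6), 0.25) (26, np.float64(5.7), np.float64(-0.8), np.float64(-0.0), 0.5)
h 0.0255 off [0.0, 0.0, 0.0] D-frame [0. 0. 0.] t 28.1083
home 11.524616864195504 28.5083
out50 [ 1.26478254 -0.33287966 -1.12419343] 0.01878632317286489
out 31.35 [-0.40365391 -0.38212858 -2.62943522] 0.018668940657814402
dipstick 0.77 [320.8, 315.5] [[319.90682776 310.96553926]]
collar_face 0.71 [322.4, 365.3] [[320.36106357 359.55295389]]
top blade_tip 0.85 [328.8 270.5] exp [[325.9 271.4]]
top collar_face 0.82 [247.8 276.5] exp [[247.7 276.8]]
scene blade_tip 0.64 [293.5 212.9] exp [[294. 211.]]
scene collar_face 0.67 [409.6 204.4] exp [[333.8 184.8]]
32.8083 0.018317080484043225 [ 0.16222467 -1.07678929 -1.29031129]
```

View pics/m4.png

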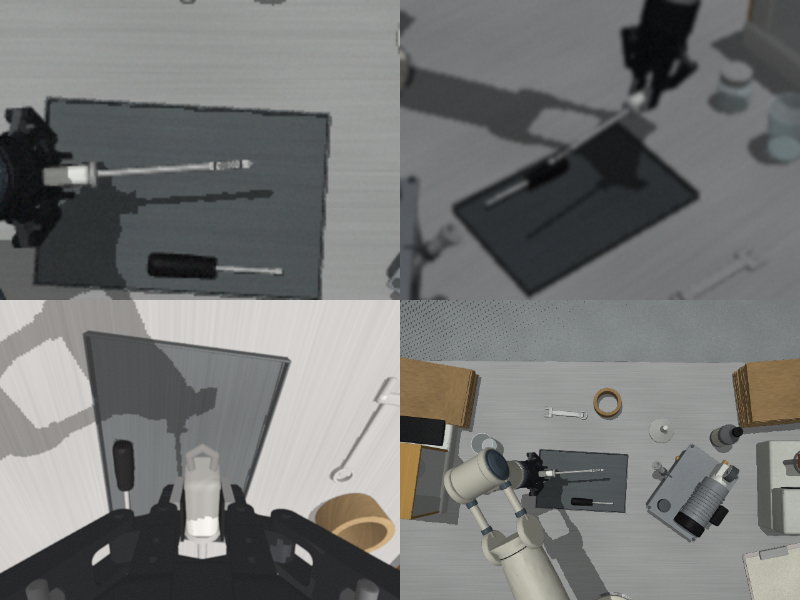

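Run:
```python
from bench import *
import numpy as np
s=observe();print(np.abs(s["joint_vel"]).max(),s["grip_width"],s["t"]);job_done()
```

```text
0.0024394574651930992 0.018664849432336792 33.2583
the job is handed in; nothing more can be done
```

The oil check is done and handed in at 33.3 s of the 54 s allowed; `job_done()` reports no verdict.

- **Grip:** I took the dipstick by its grip with the tool tilted 20° and a 70 N grip.
- **Insertion:** It went down the tube in small steps under force control. It met no noticeable resistance until the collar stopped 29–30 mm from the grip centre, against 29 mm expected. I held it home at up to about 11.5 N, well under the 40 N limit.
- **Withdrawal:** I drew it straight out until the tip was about 40 mm clear of the mouth, with the grip unchanged.

**Last checks:**
- **Held and at rest:** The dipstick is still between the fingers (opening reads 18.7 mm, the same as after the grasp) and the joints are still.
- **Pose:** It is held about 0.167 m above the bench, marked face up, with the tip inside the tray outline in the top view. The tip is within 2 px of its expected place in the scene view, so the rod is level to about 0.03 rad.
- **Other objects:** I did not measure their positions at the end, but none looked shifted in the last top picture.

**Disagreements:**
- The wrist and top cameras put the dipstick 3–6 px (about 3–5 mm) further towards the tip than modelled. That is either a small slip in the grip or error in the detection; it is well inside the final tolerance.
- The collar detection in the last scene picture was clearly false, so I ignored it.

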